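# Assemble the sieve stack on the shaker

## Robot

A 7-joint arm with a two-finger parallel gripper is mounted at the origin on a cart in front of the work surface, level with it; the furniture and walls round the work are solid. World frame = base frame: x ahead of the robot, y to its left, z up, the work surface at z = 0. Lengths are in m, angles in rad, forces in N, time in s.
With the tool pointing down it reaches from about 0.4 to 0.85 m from the base axis. Payload 10.4 kg.
Tool frame: the origin (TCP) lies at the very end of the fingers, on their centre line; the grasp point (between the pads) lies 19 mm behind it; z points along the fingers, y is the direction in which the jaws open and shut (so a half turn about z gives the same grasp; the last joint's range is limited). The gripper opens to 87 mm and grips with 3 to 60 N. Pads are 19 mm wide; open, the fingers measure 117 mm over their backs; the gripper's body (75 mm by 190 mm) begins 51 mm behind the grasp point.
Start: joints at [1.106, 0.332, -0.065, 1.46, 0.022, 1.35, -0.088], TCP at [0.267, -0.565, 0.223] pointing down, gripper open.
Joint ranges: [-2.6, 2.6], [-0.5, 2.12], [-1.47, 1.34], [0.16, 2.42], [-1.27, 4.41], [0.06, 2.06], [-2.6, 2.6]. Speed limits (rad/s): [2.22, 2.22, 2.79, 2.79, 3.14, 3.14, 3.14].

## Interface

Orientations are given as a unit quaternion [x, y, z, w].
In Python, from bench import read_state, camera, close_job gives the robot as it stands.
- The arm moves only by the shell command python3 -m inch 'ROWS' [OPENING] [FORCE]. ROWS is JSON, a list of rows, each a list of 6 numbers: the shift along the tool's x, y, z as a fraction of full scale, then the turn, a rotation vector about the tool's x, y, z as a fraction of full scale. In form: [[tx, ty, tz, ax, ay, az], ...]. A call has 1 to 5 rows; each row shifts and turns the commanded pose from where the row before left it, along the tool's axes as they then stand; what a row does not reach is not made up. Full scale, the value 1, is 0.04 m for a shift and 120 degrees for a turn. A row lasts 1/8 s, in which the tool goes at most 62.5 mm and 10.7 degrees, less where a joint would pass 70% of its speed; a pose out of reach is approached as far as the arm can. A call with a number of a shift or a turn outside -1 to 1 is refused whole. A call with a gripper value outside its range is refused whole. OPENING is the opening, from -1 (shut) to 1 (fully open), so that 0 is half open, set as the call begins (- or left out, the last holds). The fingers move at their own pace and stop on an object; FORCE is the grip in N (left out, the last holds). Time passes only in rows, so rows that do not move let the fingers close. It gives the time, the measured TCP pose, the force and the opening at its end, in the units of the state.
- read_state(): the state, without advancing time (a new reading comes with each control period).
- camera(name): name is "scene" or "top"; returns a dict with "img" (480x640x3 uint8, red, green, blue), "depth" (480x640 float32, m along the optical axis (not along the pixel's ray), 0 where there is no reading), "fx", "fy", "cx", "cy" (pixels), "position" and "orientation" of the camera in the world. Camera axes: x right, y down, z forward; pixel columns grow to the right and rows downward; lengths in m; the calibration is good to about 2 mm. A picture is of the moment at which its call begins.
- close_job(): hands the job in, once; it reports no verdict.
The state is a dict: "time": time; "joint_positions": joint angles; "joint_vel": joint speeds; "joint_torque": joint torques, N m; "ee_pos": TCP position; "eef_rot": TCP orientation; "ft_force": force on the tool from outside, world axes, zero at the start; "torque": the same for the moment, N m; "width": finger opening in m.
Only numpy, scipy, OpenCV 4.12 (cv2) and the standard library are available. Lean on these libraries where they do the work, as an engineer would, in place of code of your own. Each camera call takes 0.05 s, during which the arm holds its last target.

## Task

Build the sieve stack on the round shaker base: first the plain steel collecting pan seated in the ring on top of the base, then on it the blue-rimmed fine sieve, then the yellow-rimmed medium sieve, and the red-rimmed coarse sieve on top. Seat each piece fully and level in the one below before adding the next, and leave the vials, the timer and the beaker where they stand.

Things in the scene. Friction and masses are not known exactly. Their poses are not given: they have to be found in the camera images.
- pan_center (a point): Collecting pan: all plain steel, closed floor. Round, 58 mm outer diameter, 44 mm high, wall 2 mm, open top. Foot: a spigot 8 mm high, 43 mm across, widening to 50; it drops into the top (54 mm inner) of the piece below until the 58 mm body (upper 36 mm, straight sides) rests on its rim: centres then 36 mm apart. 0.12 kg. Point: on the axis, 22 mm above the underside; z up; starts upright.
- fine_center (a point): Fine sieve: steel body with a blue band round the rim (top 10 mm), closely spaced mesh over a dark floor. Same geometry as the pan.
- medium_center (a point): Medium sieve: steel body with a yellow band round the rim (top 10 mm), medium mesh over a dark floor. Same geometry as the pan.
- coarse_center (a point): Coarse sieve: steel body with a red band round the rim (top 10 mm), wide mesh over a dark floor. Same geometry as the pan.
- seat (a point): Seat on the shaker base, a fixed grey round housing (116 mm diameter, 40 mm high) with a dark disc (80 mm, top 46 mm above the bench) and on it an aluminium ring (64 mm outer, 54 mm inner diameter, 9 mm high). Point: on the axis, on the disc inside the ring; z up. The pan's spigot goes into the ring and its body rests on it: pan's centre then 23 mm above this point.
- amber_vial: Bystander: brown glass vial with black cap, 25 mm diameter, 60 mm high, standing on the bench; origin at the centre of its underside, z up. To be left alone.
- blue_vial: Bystander: clear vial with blue cap, 25 mm diameter, 60 mm high, standing on the bench; origin at the centre of its underside, z up. To be left alone.
- timer: Bystander: off-white lab timer lying flat, 62 x 66 x 18 mm; origin at the centre of its underside, z up. To be left alone.
- beaker: Bystander: small glass beaker, 60 mm diameter, 70 mm high; origin at the centre of its underside, z up. To be left alone.
Things that resemble listed ones, but are neither listed nor needed, are in the scene too. Leave any orange or turquoise look-alike of the part that bears pan_center alone.

How it is judged:
On the way, in this order (a step that is already met when the one before it is completed fails the run):
1. the collecting pan is seated in the shaker's ring (horizontal distance between pan_center and seat below 0.005 m and z of pan_center in the frame of seat between 0.02 and 0.026 m and angle between pan_center's own z axis and vertical below 0.06 rad), for 0.2 s.
2. the blue-rimmed fine sieve is seated on the collecting pan (horizontal distance between fine_center and pan_center below 0.005 m and z of fine_center in the frame of pan_center between 0.033 and 0.039 m and angle between fine_center's own z axis and vertical below 0.06 rad), for 0.2 s.
3. the yellow-rimmed medium sieve is seated on the blue-rimmed fine sieve (horizontal distance between medium_center and fine_center below 0.005 m and z of medium_center in the frame of fine_center between 0.033 and 0.039 m and angle between medium_center's own z axis and vertical below 0.06 rad), for 0.2 s.
4. the red-rimmed coarse sieve is seated on the yellow-rimmed medium sieve (horizontal distance between coarse_center and medium_center below 0.005 m and z of coarse_center in the frame of medium_center between 0.033 and 0.039 m and angle between coarse_center's own z axis and vertical below 0.06 rad), for 0.2 s.
At the end, for the whole second after the job is handed in: Pan in the shaker's ring, fine on pan, medium on fine, coarse on medium: each centre within 5 mm horizontally of the one below (pan: of the seat), 36 mm above it within 3 mm (pan: 23 mm above the seat within 3 mm), tilted less than 0.06 rad, at rest (all of step 1 and all of step 2 and all of step 3 and all of step 4 and linear speed of each of pan, fine, medium, coarse below 0.02 m/s); the robot touches nothing.
It fails at once if the amber vial is shifted by more than 30 mm or knocked over (distance of amber_vial from where it was at the start of the episode above 0.03 m or angle between amber_vial's own z axis and vertical above 0.4 rad).
It fails at once if the blue vial is shifted by more than 30 mm or knocked over (distance of blue_vial from where it was at the start of the episode above 0.03 m or angle between blue_vial's own z axis and vertical above 0.4 rad).
It fails at once if the timer is shifted by more than 30 mm or knocked over (distance of timer from where it was at the start of the episode above 0.03 m or angle between timer's own z axis and vertical above 0.4 rad).
It fails at once if the beaker is shifted by more than 30 mm or knocked over (distance of beaker from where it was at the start of the episode above 0.03 m or angle between beaker's own z axis and vertical above 0.4 rad).
It also fails if it takes over 102 s, if anything falls off the work surface, if the arm or the gripper's body presses on something with over 40 N, if the wrist force passes 120 N, or if a joint passes its speed limit or range.

## Working session

There is one attempt and no reset: what is moved stays moved. The work goes in short steps, Python scripts to look and compute and a shell command to move; the robot and the scene stay as the last step left them, time stands still between calls to the robot, and variables do not carry over. Pictures are saved under pics/ and viewed, and the job is handed in when it is done.

```bash
mkdir -p pics; ls
cat > h.py <<'E'
import numpy as np,cv2
from bench import read_state,camera
from scipy.spatial.transform import Rotation as R
def shot(name,fn):
    c=camera(name); cv2.imwrite('pics/'+fn+'.png',c['img'][:,:,::-1]); np.save('/tmp/'+fn+'.npy',c,allow_pickle=True); return c
def load(fn): return np.load('/tmp/'+fn+'.npy',allow_pickle=True).item()
def ray(c,u,v):
    d=np.array([(u-c['cx'])/c['fx'],(v-c['cy'])/c['fy'],1.0]); return np.array(c['position']),R.from_quat(c['orientation']).apply(d)
def onz(c,u,v,z):
    p,d=ray(c,u,v); return p+d*(z-p[2])/d[2]
def cloud(c):
    v,u=np.mgrid[0:480,0:640]; d=c['depth']
    P=np.stack([(u-c['cx'])/c['fx']*d,(v-c['cy'])/c['fy']*d,d],-1)
    W=R.from_quat(c['orientation']).apply(P.reshape(-1,3)).reshape(480,640,3)+np.array(c['position']); W[d==0]=np.nan
    return W
E
python3 - <<'E'
from h import *
s=read_state(); print(s)
for n in('scene','top'):
    c=shot(n,n+'0'); print(n,c['position'],R.from_quat(c['orientation']).as_matrix().round(3).tolist(),c['fx'],c['fy'],c['cx'],c['cy'])
E
```

```text
pics
{'time': 0.0, 'joint_positions': array([ 1.10643134,  0.33290336, -0.06469508,  1.46096928,  0.02158066,
        1.34991076, -0.08845862]), 'joint_vel': array([ 0.00096838,  0.00069239, -0.00228907,  0.00058293,  0.00108471,
       -0.00186894, -0.00031967]), 'joint_torque': array([-1.17687858e-03, -6.23252106e+01,  2.38607847e-02, -3.89903247e+01,
       -6.15055952e-02,  3.95669206e-02,  1.21986595e-04]), 'ee_pos': array([ 0.26703269, -0.56463292,  0.22172092]), 'eef_rot': array([ 9.75698288e-01,  2.19117071e-01, -1.89681162e-04, -7.23612152e-04]), 'ft_force': array([0.25317984, 0.90570958, 0.19441401]), 'torque': array([ 0.04617395,  0.01535709, -0.01597511]), 'width': 0.0869312717830511}
scene [-0.15980529  0.46195341  0.63097919] [[-0.602, -0.482, 0.637], [-0.798, 0.35, -0.49], [0.013, -0.803, -0.595]] 485.51104190164375 485.51104190164375 318.486168744754 237.29741554804698
top [ 0.27939482 -0.00426875  1.37043881] [[-0.018, -0.991, 0.134], [-1.0, 0.019, 0.002], [-0.005, -0.134, -0.991]] 572.598791103116 572.598791103116 319.5403339262248 234.61824080575622
```

View pics/scene0.png

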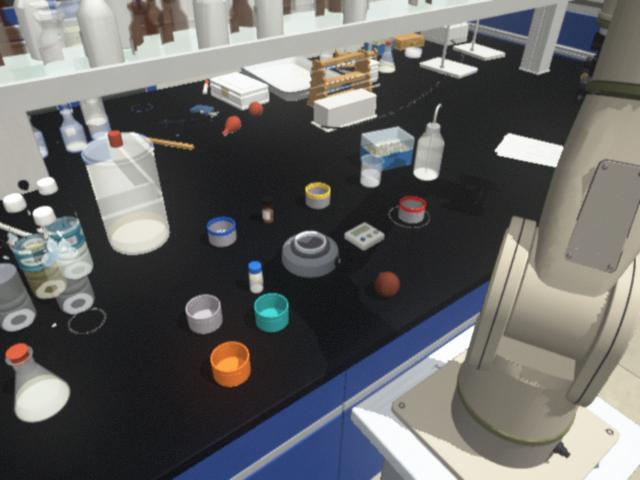

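View pics/top0.png

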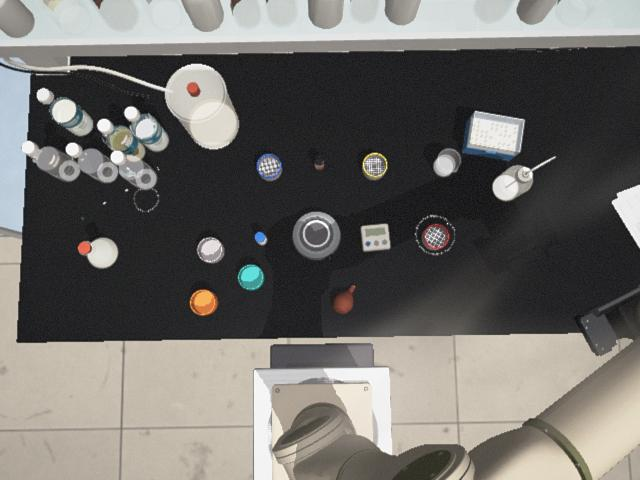

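Candidates in the top view:
- Pan: plain steel at (210,250). Its look-alikes are turquoise (251,277) and orange (204,302).
- Fine sieve: blue rim (269,167). The blue vial cap (261,239) is not it.
- Medium sieve: yellow rim (375,166).
- Coarse sieve: red rim (436,236). The red bulb (344,300) is not it.
- Seat: (317,235). The beaker is at (447,162).

I choose the grey pan at (210,250).

Run:
```python
from h import *
c=load('top0');W=cloud(c)
crop=c['img'][130:310,180:480]; cv2.imwrite('pics/crop0.png',cv2.resize(crop,(780,468),interpolation=cv2.INTER_CUBIC)[:,:,::-1])
from scipy.optimize import least_squares
def circ(P):
    f=lambda q:np.hypot(P[:,0]-q[0],P[:,1]-q[1])-q[2]
    r=least_squares(f,[*P.mean(0)[:2],.028],loss='soft_l1',f_scale=.002); return r.x
for n,u,v,zl,zh in [('pan',210,250,.038,.05),('fine',269,167,.038,.05),('med',375,166,.038,.05),('coarse',436,236,.038,.05),('ring',317,235,.051,.06)]:
    w=W[v-30:v+30,u-30:u+30].reshape(-1,3); o=onz(c,u,v,zh-.005)
    w=w[(w[:,2]>zl)&(w[:,2]<zh)]; w=w[np.hypot(*(w[:,:2]-o[:2]).T)<.042]
    print(n,'ray',o.round(4),len(w),'circ',circ(w).round(4) if len(w)>10 else '', 'z',np.percentile(w[:,2],[5,50,95]).round(4))
# floor z, others
for n,u,v in [('bench',330,270),('amber',319,163),('blue',261,239),('timer',375,237),('beaker',447,162),('turq',251,277),('bulb',344,300)]:
    print(n,np.nanmedian(W[v-2:v+3,u-2:u+3].reshape(-1,3),0).round(3))
```

```text
pan ray [0.4271 0.2547 0.045 ] 84 circ [0.4291 0.2564 0.0276] z [0.0383 0.0432 0.0473]
fine ray [0.6227 0.1159 0.045 ] 83 circ [0.6272 0.1173 0.0278] z [0.0395 0.0433 0.0482]
med ray [ 0.6202 -0.1357  0.045 ] 81 circ [ 0.6241 -0.1348  0.0278] z [0.0389 0.0431 0.0488]
coarse ray [ 0.45   -0.2727  0.045 ] 87 circ [ 0.4507 -0.2727  0.0277] z [0.039  0.0433 0.0475]
ring ray [0.4563 0.0047 0.055 ] 173 circ [0.4606 0.0074 0.029 ] z [0.0513 0.0545 0.0584]
bench [ 0.379 -0.025  0.   ]
amber [ 0.626 -0.003  0.058]
blue [0.449 0.134 0.059]
timer [ 0.454 -0.133  0.016]
beaker [ 0.631 -0.31   0.031]
turq [0.365 0.164 0.01 ]
bulb [ 0.306 -0.055  0.046]
```

View pics/crop0.png

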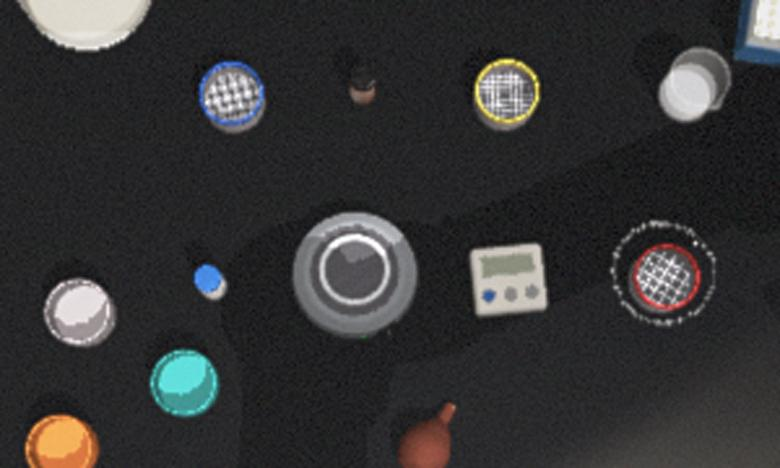

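Crop confirms: the pan is the plain grey one (top0 ≈ (210,250)), and the three sieves have blue, yellow and red rims. Rim circle radii come out at 27.7 mm (28 expected), rim height at 43 mm and ring top at 54.5 mm, so the measurements hold up. I'll turn the tool so that tool x = world y and tool y = world x.

```bash
python3 -m inch '[[1,0,0,0,0,-0.088],[1,0,0,0,0,-0.088],[1,0,0,0,0,-0.088],[1,0,0,0,0,-0.088],[1,0,0,0,0,-0.088]]' 1 20
python3 - <<'E'
from h import *
s=read_state(); print(s['ee_pos'],R.from_quat(s['eef_rot']).as_matrix().round(3).tolist(),s['joint_positions'].round(2))
E
```

```text
time: 0.72
ee_pos: [0.4012, -0.4235, 0.222]
eef_rot: [0.774, 0.633, 0.0, -0.0]
ft_force: [1.1, -0.2, -0.1]
width: 0.0868
[ 0.40122674 -0.42354701  0.22198843] [[0.199, 0.98, -0.0], [0.98, -0.199, 0.001], [0.001, -0.0, -1.0]] [ 0.98  0.26 -0.29  1.56  0.08  1.33  0.48]
```

```bash
python3 -m inch '[[1,0,0,0,0,-0.048],[1,0,0,0,0,-0.048],[1,0,0,0,0,0],[1,0,0,0,0,0],[1,0,0,0,0,0]]' >/dev/null;python3 -m inch '[[1,0.1,0,0,0,0],[1,0.1,0,0,0,0],[1,0.1,0,0,0,0],[1,0.1,0,0,0,0],[1,0.1,0,0,0,0]]' > /dev/null; python3 -m inch '[[1,0,0,0,0,0],[1,0,0,0,0,0],[1,0,0,0,0,0],[1,0,0,0,0,0],[1,0,0,0,0,0]]'
python3 - <<'E'
from h import *
s=read_state(); print(s['ee_pos'],R.from_quat(s['eef_rot']).as_matrix().round(4).tolist(),s['joint_positions'].round(2))
E
```

```text
time: 2.6
ee_pos: [0.436, 0.1749, 0.2224]
eef_rot: [0.709, 0.705, -0.0, 0.0]
ft_force: [-0.2, -0.1, -0.3]
width: 0.0873
[0.43600655 0.17491382 0.22243884] [[0.0066, 1.0, 0.0001], [1.0, -0.0066, -0.0004], [-0.0004, 0.0001, -1.0]] [ 0.44  0.05 -0.92  1.81  0.04  1.3  -0.5 ]
```

```bash
python3 -m inch '[[1,-0.1,0,0,0,0],[1,-0.08,0,0,0,0],[0.03,0,1,0,0,0],[0,0,1,0,0,0],[0,0,1,0,0,0]]'; python3 -m inch '[[0,0,0.4,0,0,0],[0,0,0,0,0,0]]'
python3 - <<'E'
from h import *
s=read_state(); print(s['ee_pos'],s['joint_positions'].round(2))
shot('scene','s1');c=shot('top','t1');
i=load('s1')['img'][230:400,130:330]; cv2.imwrite('pics/c1.png',cv2.resize(i,(700,595))[:,:,::-1])
E
```

```text
time: 3.22
ee_pos: [0.4294, 0.2549, 0.1011]
eef_rot: [0.709, 0.705, -0.0, 0.0]
ft_force: [0.3, -0.2, -0.3]
width: 0.087
time: 3.48
ee_pos: [0.4292, 0.255, 0.0863]
eef_rot: [0.709, 0.705, -0.001, -0.0]
ft_force: [0.2, 0.8, 0.9]
width: 0.0873
[0.42921732 0.25496954 0.08626074] [ 0.21  0.32 -0.95  1.91  0.3   1.06 -0.86]
```

View pics/c1.png

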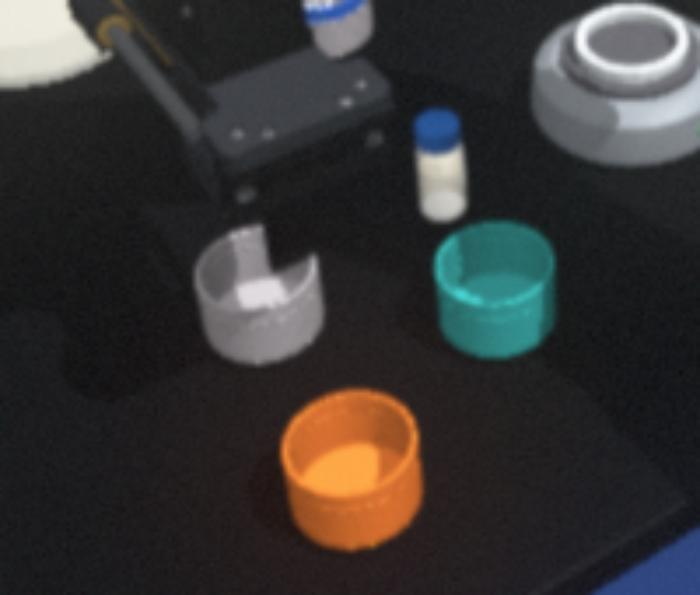

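The gripper stands over the grey pan, whose rim is at about crop (258,260). Before descending I'll check the rim positions against the scene camera.

```bash
cat >> h.py <<'E'
from scipy.optimize import least_squares
def circ(P,o):
    f=lambda q:np.hypot(P[:,0]-q[0],P[:,1]-q[1])-q[2]
    return least_squares(f,[*o[:2],.028],loss='soft_l1',f_scale=.002).x
def rim(c,o,zl,zh,r=.04):
    w=cloud(c).reshape(-1,3); w=w[(w[:,2]>zl)&(w[:,2]<zh)]; w=w[np.hypot(*(w[:,:2]-np.array(o)[:2]).T)<r]
    return len(w),circ(w,o).round(4),np.percentile(w[:,2],[5,50,95]).round(4)
E
python3 - <<'E'
from h import *
O=dict(pan=(.429,.256),fine=(.627,.117),med=(.624,-.135),coarse=(.451,-.273))
for n,o in O.items():
  for f in('scene0','top0'): print(n,f,*rim(load(f),o,.041,.047))
for f in('scene0','top0'): print('ring',f,*rim(load(f),(.461,.007),.0525,.0575))
E
```

```text
pan scene0 118 [0.4273 0.2563 0.0276] [0.0413 0.0426 0.0443]
pan top0 56 [0.4291 0.2563 0.0276] [0.0414 0.0442 0.0463]
fine scene0 73 [0.6255 0.1177 0.0278] [0.0411 0.0424 0.0439]
fine top0 58 [0.6273 0.1173 0.0279] [0.0413 0.044  0.0465]
med scene0 52 [ 0.6231 -0.1347  0.0276] [0.0413 0.0423 0.0443]
med top0 52 [ 0.6242 -0.1349  0.0278] [0.0413 0.0439 0.0467]
coarse scene0 56 [ 0.45   -0.2733  0.0279] [0.0411 0.0419 0.0436]
coarse top0 59 [ 0.4507 -0.2728  0.0277] [0.0411 0.044  0.0466]
ring scene0 120 [0.4587 0.0073 0.0293] [0.0526 0.0535 0.0552]
ring top0 109 [0.4605 0.0075 0.0293] [0.0527 0.0548 0.0572]
```

```bash
python3 -m inch '[[0.03,-0.02,0.8,0,0,0],[0,0,0.8,0,0,0],[0,0,0.2,0,0,0],[0,0,0,0,0,0]]'; python3 -m inch '[[0,0,0,0,0,0],[0,0,0,0,0,0],[0,0,0,0,0,0],[0,0,0,0,0,0]]' -1 20
```

```text
time: 4.08
ee_pos: [0.4294, 0.2567, 0.0156]
eef_rot: [0.709, 0.705, 0.0, 0.0]
ft_force: [0.1, 0.5, -0.1]
width: 0.0868
time: 4.58
ee_pos: [0.429, 0.2563, 0.0148]
eef_rot: [0.709, 0.705, 0.0, 0.0]
ft_force: [-1.6, -0.2, 2.7]
width: 0.0581
```

```bash
python3 -m inch '[[0,0,-0.5,0,0,0],[0,0,-1,0,0,0],[0,0,-1,0,0,0],[-0.5,0,-0.6,0,0,0],[-1,0.2,0,0,0,0]]';python3 -m inch '[[-1,0.2,0,0,0,0],[-1,0.2,0,0,0,0],[-1,0.185,0,0,0,0],[-1,0,0,0,0,0],[-0.7,0,0,0,0,0]]';python3 -m inch '[[0,0,0,0,0,0],[0,0,0,0,0,0]]'
python3 - <<'E'
from h import *
s=read_state();M=R.from_quat(s['eef_rot']).as_matrix(); print(s['ee_pos'],M.round(4).tolist(),s['joint_positions'].round(2))
c=shot('scene','s2');t=shot('top','t2')
i=c['img'][170:310,240:400]; cv2.imwrite('pics/c2.png',cv2.resize(i,(640,560))[:,:,::-1])
z=s['ee_pos'][2]-.0148
print(rim(c,s['ee_pos'],z+.040,z+.047))
E
```

```text
time: 5.2
ee_pos: [0.4369, 0.1979, 0.1416]
eef_rot: [0.708, 0.706, 0.002, 0.001]
ft_force: [0.5, -0.2, -1.0]
width: 0.0586
time: 5.82
ee_pos: [0.4586, 0.0066, 0.1397]
eef_rot: [0.71, 0.705, 0.0, 0.0]
ft_force: [-0.5, 0.3, -0.6]
width: 0.0582
time: 6.08
ee_pos: [0.4587, 0.0091, 0.1392]
eef_rot: [0.709, 0.705, 0.0, 0.0]
ft_force: [-1.0, -0.3, -1.9]
width: 0.0584
[0.45873339 0.00905256 0.13924123] [[0.0055, 1.0, 0.0008], [1.0, -0.0055, 0.0001], [0.0001, 0.0008, -1.0]] [ 0.7   0.1  -0.84  1.95  0.08  1.12 -0.18]
(102, array([0.457 , 0.0057, 0.0312]), array([0.1649, 0.1667, 0.1705]))
```

View pics/c2.png

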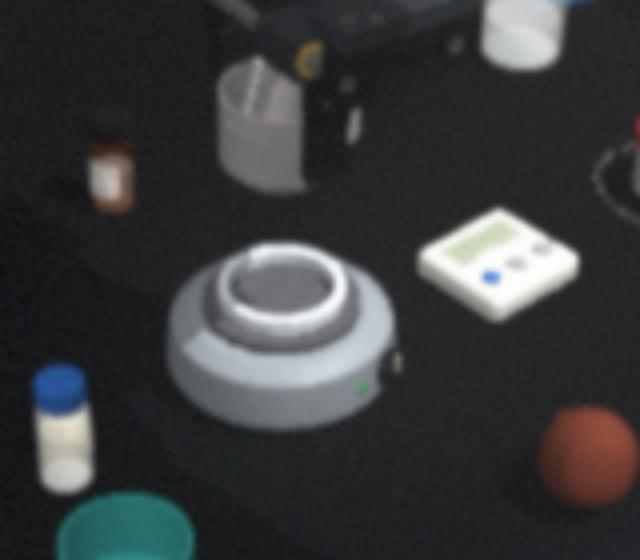

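The pan hangs upright above the ring (crop (285,290)). I'll correct about 1.7 mm in each axis and descend.

```bash
python3 -m inch '[[-0.04,0.04,0.8,0,0,0],[0,0,0.5,0,0,0],[0,0,0.2,0,0,0],[0,0,0,0,0,0]]'
```

```text
time: 6.68
ee_pos: [0.4602, 0.0071, 0.0786]
eef_rot: [0.709, 0.705, 0.0, -0.0]
ft_force: [-0.7, 0.2, -0.5]
width: 0.0589
```

```bash
python3 -m inch '[[0,0,0.2,0,0,0],[0,0,0.1,0,0,0],[0,0,0.08,0,0,0],[0,0,0,0,0,0]]'
```

```text
time: 7.18
ee_pos: [0.4601, 0.0065, 0.0632]
eef_rot: [0.709, 0.705, -0.0, -0.0]
ft_force: [0.1, -0.6, -1.0]
width: 0.0582
```

```bash
python3 -m inch '[[0.02,0,0.05,0,0,0],[0,0,0.02,0,0,0],[0,0,0,0,0,0]]'
```

```text
time: 7.55
ee_pos: [0.4605, 0.0071, 0.0616]
eef_rot: [0.709, 0.705, -0.0, 0.0]
ft_force: [-6.1, -1.7, 16.1]
width: 0.0582
```

Contact came at z = 0.0616, against 0.0618 expected. I'll release, lift and look.

```bash
python3 -m inch '[[0,0,0,0,0,0],[0,0,0,0,0,0],[0,0,0,0,0,0],[0,0,-0.5,0,0,0],[0,0,-1,0,0,0]]' 1; python3 -m inch '[[0,0,-1,0,0,0],[1,1,-0.4,0,0,0],[1,1,0,0,0,0]]';  python3 - <<'E'
from h import *
c=shot('scene','s3');t=shot('top','t3')
i=c['img'][170:310,240:400]; cv2.imwrite('pics/c3.png',cv2.resize(i,(640,560))[:,:,::-1])
for f in(c,t): print(rim(f,(.46,.007),.047+.041,.047+.047))
E
```

```text
time: 8.18
ee_pos: [0.4591, 0.0073, 0.1201]
eef_rot: [0.709, 0.705, -0.001, -0.001]
ft_force: [0.8, -0.5, 0.6]
width: 0.0863
time: 8.55
ee_pos: [0.5431, 0.0866, 0.1787]
eef_rot: [0.711, 0.704, 0.001, 0.002]
ft_force: [1.1, -1.0, 1.0]
width: 0.0871
(82, array([0.4587, 0.0077, 0.0277]), array([0.0881, 0.0892, 0.0906]))Traceback (most recent call last):
  File "<stdin>", line 4, in <module>
  File "h.py", line 22, in rim
    return len(w),circ(w,o).round(4),np.percentile(w[:,2],[5,50,95]).round(4)
                                     ~~~~~~~~~~~~~^^^^^^^^^^^^^^^^^^
    return _quantile_unchecked(
        a, q, axis, out, overwrite_input, method, keepdims, weights)
    return _ureduce(a,
                    func=_quantile_ureduce_func,
    ...<5 lines>...
                    overwrite_input=overwrite_input,
                    method=method)
    r = func(a, **kwargs)
    result = _quantile(arr,
                       quantiles=q,
    ...<2 lines>...
                       out=out,
                       weights=wgt)
    slices_having_nans = np.isnan(arr[-1, ...])
                                  ~~~^^^^^^^^^
IndexError: index -1 is out of bounds for axis 0 with size 0
```

View pics/c3.png

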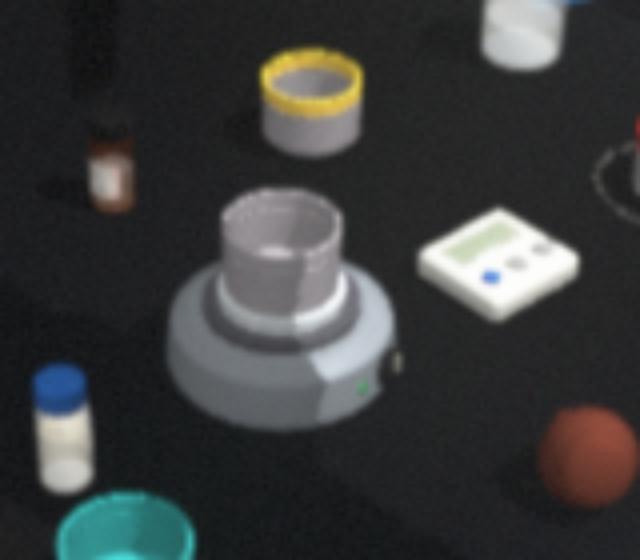

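Pan seated: scene camera gives the pan axis (0.4587, 0.0077) against the ring's (0.4587, 0.0073), and the picture shows it level. Fine sieve next.

```bash
python3 -m inch '[[0.5,1,0,0,0,0],[0.27,1,0,0,0,0],[0,0.1,1,0,0,0],[0,0,0.5,0,0,0],[0,0,0,0,0,0]]'
python3 - <<'E'
from h import *
s=read_state();M=R.from_quat(s['eef_rot']).as_matrix(); print(s['ee_pos'],M.round(4).tolist(),s['joint_positions'].round(2))
E
```

```text
time: 9.28
ee_pos: [0.6236, 0.1163, 0.1152]
eef_rot: [0.709, 0.705, -0.001, -0.001]
ft_force: [1.1, 0.0, 0.4]
width: 0.0866
[0.6236185  0.11630039 0.11519868] [[0.0064, 1.0, -0.003], [1.0, -0.0064, -0.0008], [-0.0008, -0.0029, -1.0]] [ 0.34  0.57 -0.82  1.53  0.43  1.24 -0.55]
```

```bash
python3 -m inch '[[0.03,0.08,0.5,0,0,0],[0,0,1,0,0,0],[0,0,0.8,0,0,0],[0,0,0.2,0,0,0],[0,0,0,0,0,0]]'
```

```text
time: 9.9
ee_pos: [0.6285, 0.1183, 0.0172]
eef_rot: [0.709, 0.705, 0.0, 0.0]
ft_force: [0.9, 0.9, -0.9]
width: 0.0872
```

```bash
python3 -m inch '[[-0.02,-0.03,0.06,0,0,0],[0,0,0,0,0,0]]'; python3 -m inch '[[0,0,0,0,0,0],[0,0,0,0,0,0],[0,0,0,0,0,0],[0,0,0,0,0,0]]' -1 20
```

```text
time: 10.15
ee_pos: [0.6274, 0.1173, 0.0151]
eef_rot: [0.709, 0.705, 0.0, 0.001]
ft_force: [-0.1, 1.0, 0.1]
width: 0.0869
time: 10.65
ee_pos: [0.627, 0.1174, 0.0142]
eef_rot: [0.709, 0.705, 0.0, 0.0]
ft_force: [0.1, 0.5, -0.1]
width: 0.0582
```

```bash
python3 -m inch '[[0,0,-0.5,0,0,0],[0,0,-1,0,0,0],[0,0,-1,0,0,0],[-0.3,-0.7,-1,0,0,0],[-0.6,-1,-0.3,0,0,0]]';python3 -m inch '[[-0.6,-1,0,0,0,0],[-0.6,-1,0,0,0,0],[-0.6,-0.5,0,0,0,0],[0,0,0,0,0,0],[0,0,0,0,0,0]]'
```

```text
time: 11.28
ee_pos: [0.5593, 0.0835, 0.1699]
eef_rot: [0.709, 0.706, 0.002, 0.001]
ft_force: [0.6, -1.4, -0.4]
width: 0.0581
time: 11.9
ee_pos: [0.4588, 0.0111, 0.167]
eef_rot: [0.709, 0.705, 0.0, 0.001]
ft_force: [0.4, 0.1, -1.3]
width: 0.0583
```

```bash
python3 -m inch '[[-0.09,0.04,0.6,0,0,0],[0,0,0.6,0,0,0],[0,0,0.22,0,0,0],[0,0,0,0,0,0],[0,0,0,0,0,0]]'
python3 - <<'E'
from h import *
c=shot('scene','s4')
i=c['img'][170:310,240:400]; cv2.imwrite('pics/c4.png',cv2.resize(i,(640,560))[:,:,::-1])
E
```

```text
time: 12.52
ee_pos: [0.4605, 0.0073, 0.1102]
eef_rot: [0.709, 0.705, 0.0, 0.0]
ft_force: [0.3, 0.9, -1.8]
width: 0.0583
```

View pics/c4.png

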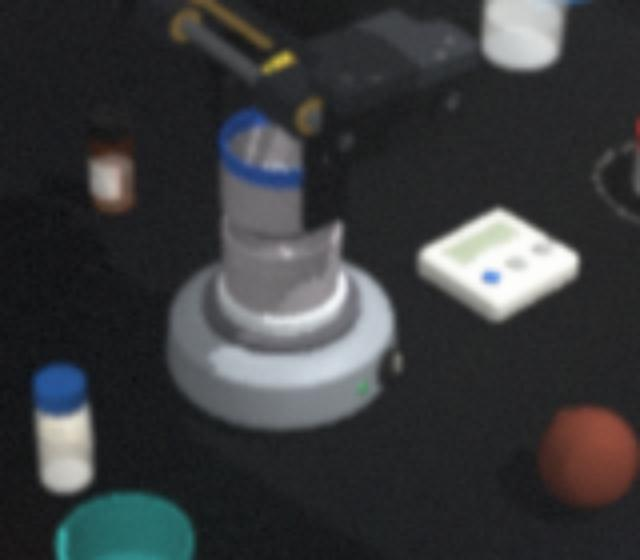

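The blue sieve is aligned over the pan (left edges at crop 220 and 223). Descending.

```bash
python3 -m inch '[[0,0,0.1,0,0,0],[0,0,0.1,0,0,0],[0,0,0.1,0,0,0],[0,0,0,0,0,0]]'; python3 -m inch '[[0,0,0.04,0,0,0],[0,0,0,0,0,0]]'
```

```text
time: 13.08
ee_pos: [0.4597, 0.0069, 0.0971]
eef_rot: [0.709, 0.705, -0.0, -0.0]
ft_force: [-0.3, -0.3, -1.0]
width: 0.0583
time: 13.32
ee_pos: [0.46, 0.0069, 0.0968]
eef_rot: [0.709, 0.705, -0.0, 0.0]
ft_force: [-7.2, -0.0, 17.3]
width: 0.0583
```

```bash
python3 -m inch '[[0,0,0,0,0,0],[0,0,0,0,0,0],[0,0,0,0,0,0],[0,0,-0.5,0,0,0],[0,0,-1,0,0,0]]' 1; python3 -m inch '[[0,0,-1,0,0,0],[-1,1,-0.4,0,0,0],[-1,1,0,0,0,0],[-1,1,0,0,0,0]]';  python3 - <<'E'
from h import *
c=shot('scene','s5')
i=c['img'][170:310,240:400]; cv2.imwrite('pics/c5.png',cv2.resize(i,(640,560))[:,:,::-1])
print(rim(c,(.46,.007),.083+.04,.083+.047))
E
```

```text
time: 13.95
ee_pos: [0.4588, 0.0069, 0.1553]
eef_rot: [0.709, 0.705, -0.001, -0.001]
ft_force: [1.4, -1.0, 0.3]
width: 0.0866
time: 14.45
ee_pos: [0.5804, -0.1157, 0.2118]
eef_rot: [0.71, 0.705, -0.0, 0.0]
ft_force: [-0.1, 1.0, 0.7]
width: 0.0868
(110, array([0.4583, 0.0073, 0.0279]), array([0.1232, 0.1247, 0.1266]))
```

View pics/c5.png

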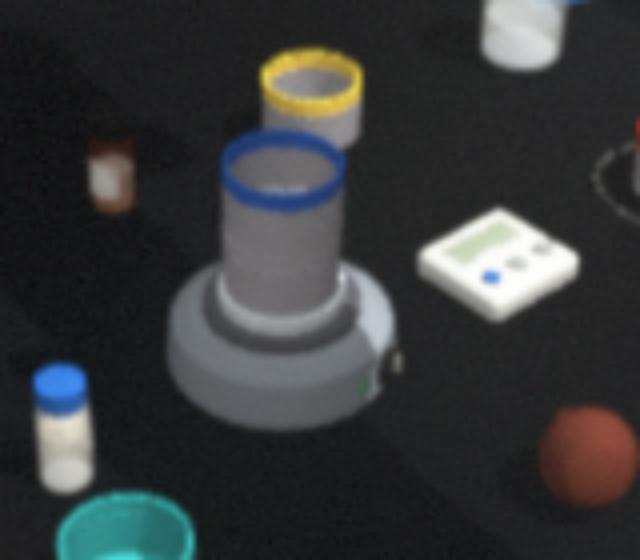

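The fine sieve is seated: continuous wall in the picture, axis (0.4583, 0.0073). Medium sieve next.

```bash
python3 -m inch '[[-0.4,0.9,0,0,0,0],[-0.08,0.2,1,0,0,0],[0,0,1,0,0,0],[0,0,0.5,0,0,0],[0,0,0,0,0,0]]';python3 -m inch '[[0,0,0,0,0,0]]'
```

```text
time: 15.12
ee_pos: [0.6223, -0.1333, 0.1109]
eef_rot: [0.709, 0.705, -0.001, -0.001]
ft_force: [0.6, -0.8, 0.7]
width: 0.0873
time: 15.25
ee_pos: [0.6238, -0.1334, 0.1135]
eef_rot: [0.709, 0.705, 0.001, 0.001]
ft_force: [0.2, -0.4, -0.3]
width: 0.0871
```

```bash
python3 -m inch '[[-0.03,0.01,0.6,0,0,0],[0,0,1,0,0,0],[0,0,0.7,0,0,0],[0,0,0.15,0,0,0],[0,0,0,0,0,0]]'; python3 -m inch '[[0,0,0,0,0,0]]'
```

```text
time: 15.88
ee_pos: [0.6242, -0.1347, 0.0153]
eef_rot: [0.709, 0.705, 0.0, 0.001]
ft_force: [0.1, 0.5, -0.0]
width: 0.0873
time: 16.0
ee_pos: [0.6245, -0.1347, 0.0157]
eef_rot: [0.709, 0.705, 0.001, 0.001]
ft_force: [0.4, -1.0, 0.2]
width: 0.0873
```

```bash
python3 -m inch '[[0,0,0.03,0,0,0],[0,0,0,0,0,0],[0,0,0,0,0,0],[0,0,0,0,0,0]]' -1 20;  python3 -m inch '[[0,0,-0.5,0,0,0],[0,0,-1,0,0,0],[0,0,-1,0,0,0],[0,0,-1,0,0,0],[0.4,-0.5,-1,0,0,0]]';python3 -m inch '[[0.8,-0.9,-0.3,0,0,0],[0.8,-0.9,0,0,0,0],[0.8,-0.9,0,0,0,0],[0.75,-0.8,0,0,0,0],[0,0,0,0,0,0]]';python3 -m inch '[[0,0,0,0,0,0]]'
```

```text
time: 16.5
ee_pos: [0.6235, -0.1346, 0.0127]
eef_rot: [0.709, 0.705, 0.0, 0.0]
ft_force: [0.6, -1.0, 1.0]
width: 0.0584
time: 17.12
ee_pos: [0.6036, -0.1192, 0.195]
eef_rot: [0.71, 0.704, 0.0, 0.0]
ft_force: [-0.0, 0.3, -0.5]
width: 0.0583
time: 17.75
ee_pos: [0.4626, 0.0109, 0.2058]
eef_rot: [0.708, 0.706, -0.001, 0.002]
ft_force: [0.7, 0.0, -0.6]
width: 0.0585
time: 17.88
ee_pos: [0.4645, 0.0081, 0.2054]
eef_rot: [0.709, 0.705, -0.0, 0.001]
ft_force: [0.8, -0.6, -1.5]
width: 0.0583
```

```bash
python3 -m inch '[[-0.02,-0.1,0.6,0,0,0],[0,0,0.6,0,0,0],[0,0,0.27,0,0,0],[0,0,0,0,0,0],[0,0,0,0,0,0]]'
python3 - <<'E'
from h import *
c=shot('scene','s6')
i=c['img'][150:290,240:400]; cv2.imwrite('pics/c6.png',cv2.resize(i,(640,560))[:,:,::-1])
E
```

```text
time: 18.5
ee_pos: [0.4609, 0.0077, 0.1465]
eef_rot: [0.709, 0.705, 0.0, 0.0]
ft_force: [0.2, 0.6, -1.4]
width: 0.0585
```

View pics/c6.png

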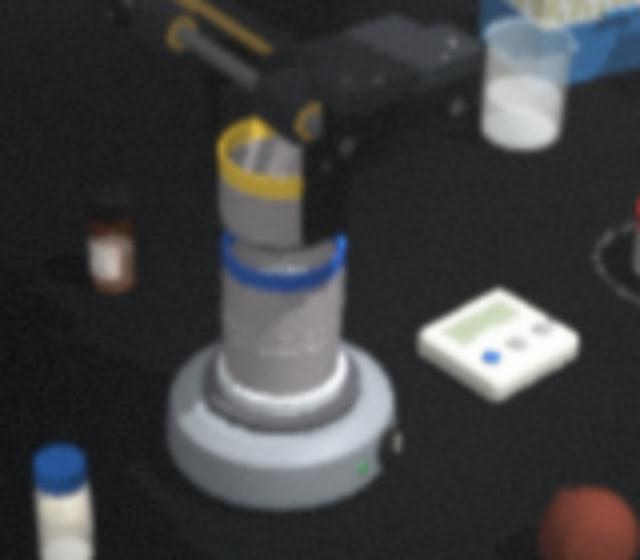

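The yellow sieve is lined up over the blue one, so I descend.

```bash
python3 -m inch '[[0,-0.015,0.13,0,0,0],[0,0,0.1,0,0,0],[0,0,0.1,0,0,0],[0,0,0,0,0,0]]'; python3 -m inch '[[0,0,0.04,0,0,0],[0,0,0,0,0,0]]'
```

```text
time: 19.05
ee_pos: [0.4594, 0.0077, 0.1322]
eef_rot: [0.709, 0.705, -0.0, -0.0]
ft_force: [0.8, -0.8, -1.4]
width: 0.0583
time: 19.3
ee_pos: [0.4598, 0.0077, 0.1314]
eef_rot: [0.709, 0.705, -0.0, 0.0]
ft_force: [-2.1, 0.9, 5.2]
width: 0.0579
```

```bash
python3 -m inch '[[0,0,0,0,0,0],[0,0,0,0,0,0],[0,0,0,0,0,0],[0,0,-0.5,0,0,0],[0,0,-1,0,0,0]]' 1; python3 -m inch '[[0,0,-1,0,0,0],[-1,0,-0.2,0,0,0],[-1,0,0,0,0,0],[-1,0,0,0,0,0],[-1,0,0,0,0,0]]';  python3 - <<'E'
from h import *
c=shot('scene','s7')
i=c['img'][150:290,240:400]; cv2.imwrite('pics/c7.png',cv2.resize(i,(640,560))[:,:,::-1])
print(rim(c,(.46,.007),.119+.04,.119+.047))
E
```

```text
time: 19.92
ee_pos: [0.4586, 0.0077, 0.1906]
eef_rot: [0.709, 0.705, -0.001, -0.001]
ft_force: [1.0, -0.6, 1.5]
width: 0.0867
time: 20.55
ee_pos: [0.4585, -0.1537, 0.239]
eef_rot: [0.709, 0.705, -0.0, 0.0]
ft_force: [0.9, 0.3, -0.2]
width: 0.0872
(120, array([0.4581, 0.0071, 0.0278]), array([0.1593, 0.1608, 0.1626]))
```

View pics/c7.png

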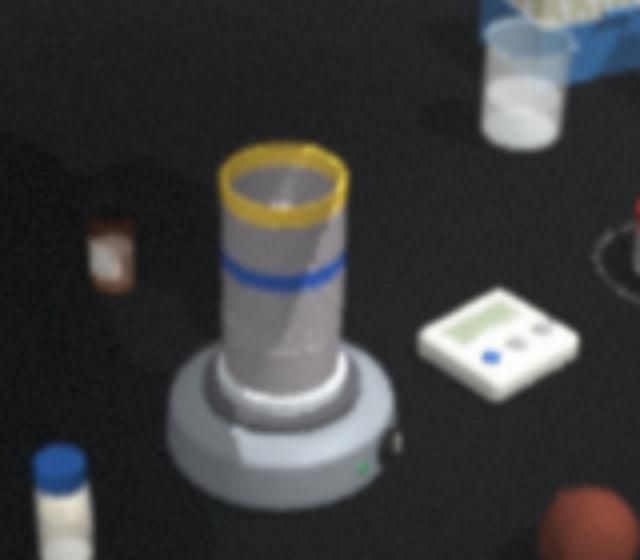

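The medium sieve is seated: axis (0.4581, 0.0071), level. Last piece is the coarse sieve at about (0.451, -0.273).

```bash
python3 -m inch '[[-1,-0.1,0,0,0,0],[-1,-0.1,0,0,0,0],[-0.9,0,1,0,0,0],[0,0,1,0,0,0],[0,0,0.8,0,0,0]]';python3 -m inch '[[0,0,0.4,0,0,0],[0,0,0,0,0,0],[0,0,0,0,0,0]]'
```

```text
time: 21.22
ee_pos: [0.4494, -0.2683, 0.1252]
eef_rot: [0.71, 0.705, 0.0, -0.001]
ft_force: [-0.1, -0.0, -0.2]
width: 0.0868
time: 21.6
ee_pos: [0.4507, -0.2685, 0.1123]
eef_rot: [0.709, 0.705, 0.0, 0.001]
ft_force: [0.3, 0.1, 0.9]
width: 0.0868
```

```bash
python3 -m inch '[[-0.11,0,0.6,0,0,0],[0,0,1,0,0,0],[0,0,0.7,0,0,0],[0,0,0.15,0,0,0],[0,0,0,0,0,0]]'; python3 -m inch '[[0,0,0,0,0,0]]'
```

```text
time: 22.22
ee_pos: [0.4506, -0.273, 0.0141]
eef_rot: [0.709, 0.705, 0.0, 0.001]
ft_force: [-0.0, -0.4, 0.4]
width: 0.0872
time: 22.35
ee_pos: [0.4508, -0.2733, 0.0145]
eef_rot: [0.709, 0.705, 0.0, 0.001]
ft_force: [-0.4, -0.3, -0.1]
width: 0.087
```

```bash
python3 -m inch '[[0,0,0,0,0,0],[0,0,0,0,0,0],[0,0,0,0,0,0],[0,0,0,0,0,0]]' -1 20;  python3 -m inch '[[0,0,-0.5,0,0,0],[0,0,-1,0,0,0],[0,0,-1,0,0,0],[0,0,-1,0,0,0],[0,0,-1,0,0,0]]';python3 -m inch '[[0.5,0,-1,0,0,0],[1,0,-0.3,0,0,0],[1,0,0,0,0,0],[1,0.1,0,0,0,0],[1,0.1,0,0,0,0]]';python3 -m inch '[[1,0,0,0,0,0],[1,0,0,0,0,0],[0.5,0,0,0,0,0],[0,0,0,0,0,0],[0,0,0,0,0,0]]'
```

```text
time: 22.85
ee_pos: [0.45, -0.2727, 0.0131]
eef_rot: [0.709, 0.705, 0.0, 0.0]
ft_force: [0.5, -0.6, 1.0]
width: 0.0582
time: 23.48
ee_pos: [0.4497, -0.2723, 0.1955]
eef_rot: [0.709, 0.705, 0.0, 0.0]
ft_force: [0.1, -0.7, -1.4]
width: 0.0581
time: 24.1
ee_pos: [0.4588, -0.091, 0.246]
eef_rot: [0.709, 0.705, -0.0, 0.001]
ft_force: [-0.0, -0.0, -1.4]
width: 0.0584
time: 24.72
ee_pos: [0.4595, 0.0064, 0.2453]
eef_rot: [0.71, 0.705, -0.0, 0.0]
ft_force: [0.4, -0.3, -1.4]
width: 0.0583
```

```bash
python3 -m inch '[[0.02,0,0.7,0,0,0],[0,0,0.6,0,0,0],[0,0,0.27,0,0,0],[0,0,0,0,0,0],[0,0,0,0,0,0]]'
python3 - <<'E'
from h import *
c=shot('scene','s8')
i=c['img'][130:270,240:400]; cv2.imwrite('pics/c8.png',cv2.resize(i,(640,560))[:,:,::-1])
E
```

```text
time: 25.35
ee_pos: [0.4601, 0.0079, 0.183]
eef_rot: [0.709, 0.705, 0.0, 0.0]
ft_force: [0.4, -0.8, -1.7]
width: 0.0584
```

View pics/c8.png

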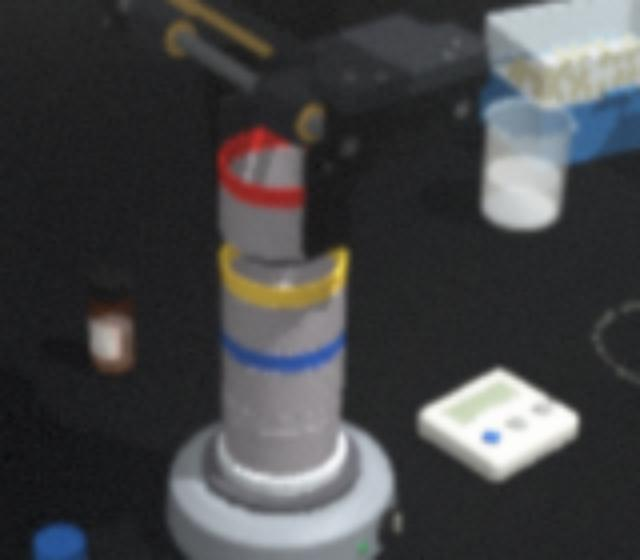

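The red sieve is aligned over the yellow rim (left edges both at about crop 220). Descending.

```bash
python3 -m inch '[[0,0,0.13,0,0,0],[0,0,0.1,0,0,0],[0,0,0.1,0,0,0],[0,0,0,0,0,0]]'; python3 -m inch '[[0,0,0.04,0,0,0],[0,0,0,0,0,0]]'
```

```text
time: 25.9
ee_pos: [0.4594, 0.0081, 0.1686]
eef_rot: [0.709, 0.705, -0.0, -0.0]
ft_force: [0.3, -0.2, -2.2]
width: 0.0581
time: 26.15
ee_pos: [0.4599, 0.0081, 0.1679]
eef_rot: [0.709, 0.705, 0.0, 0.0]
ft_force: [-2.8, -0.7, 4.4]
width: 0.0581
```

```bash
python3 -m inch '[[0,0,0,0,0,0],[0,0,0,0,0,0],[0,0,0,0,0,0],[0,0,-0.5,0,0,0],[0,0,-1,0,0,0]]' 1; python3 -m inch '[[0,0,-1,0,0,0],[-1,0,-0.2,0,0,0],[-1,0,0,0,0,0],[-1,0,0,0,0,0],[-1,0,0,0,0,0]]'; python3 -m inch '[[0,0,0,0,0,0],[0,0,0,0,0,0],[0,0,0,0,0,0]]';  python3 - <<'E'
from h import *
c=shot('scene','s9');t=shot('top','t9')
i=c['img'][130:310,230:430]; cv2.imwrite('pics/c9.png',cv2.resize(i,(660,594))[:,:,::-1])
print(rim(c,(.46,.007),.155+.04,.155+.047))
try: print(rim(t,(.46,.007),.155+.04,.155+.047))
except Exception: print('top: none')
W=cloud(t)
for n,u,v in [('amber',319,163),('blue',261,239),('timer',375,237),('beaker',447,162)]:
    print(n,np.nanmedian(W[v-2:v+3,u-2:u+3].reshape(-1,3),0).round(3))
E
```

```text
time: 26.78
ee_pos: [0.4587, 0.008, 0.227]
eef_rot: [0.709, 0.705, -0.001, -0.001]
ft_force: [0.9, -0.0, 0.4]
width: 0.0864
time: 27.4
ee_pos: [0.4585, -0.1532, 0.2754]
eef_rot: [0.709, 0.705, -0.0, 0.0]
ft_force: [1.0, 0.1, -0.3]
width: 0.0873
time: 27.78
ee_pos: [0.4588, -0.1508, 0.2755]
eef_rot: [0.709, 0.705, 0.0, 0.0]
ft_force: [-0.3, -0.6, 0.5]
width: 0.0873
(118, array([0.4581, 0.0075, 0.0276]), array([0.1953, 0.1969, 0.1984]))
(76, array([0.4596, 0.0074, 0.0276]), array([0.1958, 0.1984, 0.2014]))
amber [ 0.626 -0.003  0.057]
blue [0.449 0.134 0.06 ]
timer [ 0.454 -0.133  0.016]
beaker [ 0.462 -0.164  0.673]
```

View pics/c9.png

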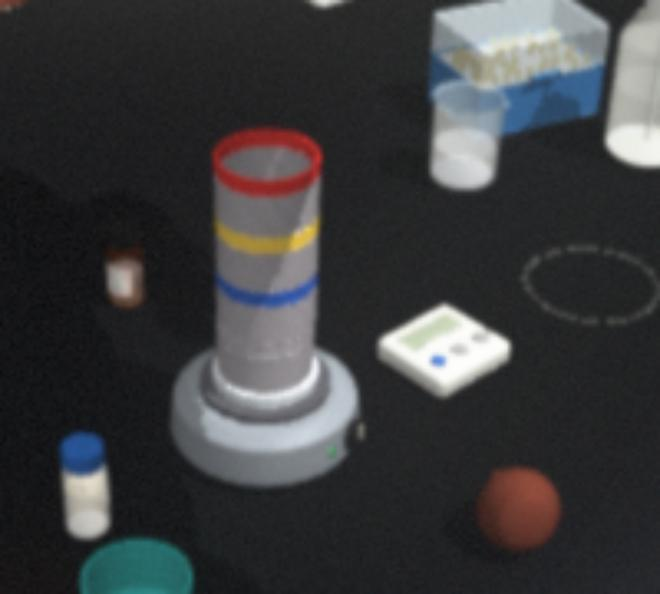

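View pics/t9.png

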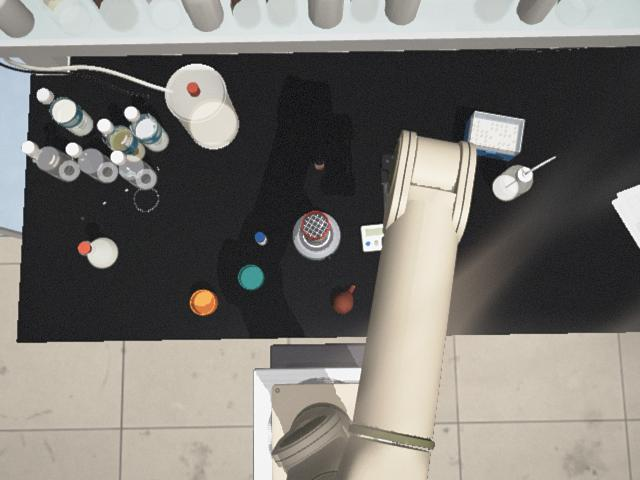

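The full stack stands straight, with the rim top at about 0.198–0.199 m as expected. The arm is clear and the bystanders haven't moved, so I'm handing in.

```bash
python3 -c "
from bench import close_job; print(close_job())"
```

```text
the job is handed in; nothing more can be done
None
```

The sieve stack is built on the shaker base in the order asked (pan, blue fine, yellow medium, red coarse), and I handed the job in at about 28 s of the 102 s. The hand-in gives no verdict, so what follows is from my own checks.

- **Seating:** each piece reached contact within 0.4 mm of its computed seated height. The largest vertical force I read while seating was about 17 N.
- **Alignment:** in the scene camera, the axes of all four pieces and the ring agree within about 0.6 mm. In the last view the top rim was at 0.197 m (scene camera) and 0.198 m (top camera); 0.199 m is expected. The stack looked straight, and the open gripper was about 16 cm away.
- **Bystanders:** the amber vial, blue vial and timer read within 1 mm of where they started. The arm hid the beaker in the last top view, so I checked it only by eye in the scene picture, where it was still standing in place. The orange and turquoise look-alikes were not touched.
- **Disagreement:** the two cameras differed by up to 1.8 mm in x. I used the average, shifted about 0.8 mm to match the gripper's reading on the pan.

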